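# Fill the dye-jar crate and hold its label holder pressed home behind the rail lip

### The arm

A 6-joint arm with a two-finger parallel gripper is mounted at the origin on a cart in front of the work surface, level with it; the furniture and walls round the work are solid. World frame = base frame: x ahead of the robot, y to its left, z up, the work surface at z = 0. Lengths are in m, angles in rad, forces in N, time in s.
With the tool pointing down it reaches from about 0.375 to 0.925 m from the base axis. Payload 5.7 kg.
Tool frame: the origin (TCP) lies midway between the tips of the shut fingers; the grasp point (between the pads) lies 19 mm behind it; z points along the fingers, y is the line along which they close (so a half turn about z gives the same grasp; the last joint's range is limited). The gripper opens to 88 mm and grips with 3 to 60 N. Pads are 20 mm wide; open, the fingers measure 115 mm over their backs; the gripper's body (75 mm by 178 mm) begins 61 mm behind the grasp point.
Start: joints at [1.11, 0.359, 1.51, -0, 1.272, -0.115], TCP at [0.203, 0.564, 0.191] pointing down, gripper open.
Joint ranges: [-2.97, 2.97], [-1.01, 2.36], [0.21, 2.38], [-0.96, 4.11], [0.2, 2.71], [-2.98, 2.98]. Speed limits (rad/s): [2.39, 2.39, 3.14, 3.14, 3.14, 3.14].

### API

Orientations are given as a unit quaternion [x, y, z, w].
In Python, from bench import move_ptp, servo_line, goto_joints, move_gripper, sleep, inverse_kinematics, capture, PlanningError, close_job, spot_in, silhouettes, current_clock, current_joint_pos, current_qvel, current_joint_torque, current_position, current_orientation, current_force, current_torque, current_finger_gap, current_grip_force gives the robot as it stands. Calls block until the motion is done:
- move_ptp(position, orientation): joint-space move of the TCP to a pose.
- servo_line(position, orientation=None, rate=0.15, contact_N=None): straight line of the TCP; orientation=None keeps the orientation; rate is the mean speed in m/s. With contact_N (N) it stops when the force on the tool has changed by that much, and returns True; else False.
- goto_joints(angles): joint-space move.
- move_gripper(opening): finger opening in m; the grip force is fixed at half the most; returns when the fingers have stopped.
- sleep(seconds).
- inverse_kinematics(position, orientation): joint angles nearest the present ones, or None.
- capture(name): name is "scene" or "top" or "wrist"; returns a dict with "image" (480x640x3 uint8, blue, green, red), "range_z" (480x640 float32, m along the optical axis (not along the pixel's ray), 0 where there is no reading), "intrinsics" (3x3 intrinsics, pixels), "R" (3x3) and "t" (3): a world point X has camera coordinates R X + t. Camera axes: x right, y down, z forward; pixel columns grow to the right and rows downward; lengths in m; the calibration is good to about 2 mm. The wrist camera is an equidistant fisheye: a pixel r from the principal point sees the ray r / f radians off the axis. A picture is of the moment at which its call begins.
A pose or a line that the arm cannot do raises PlanningError and nothing moves.
- close_job(): hands the job in; it is judged then, once.
Trained networks look in the newest picture that a camera, given by its name, has taken for a name from the list of things; names that differ only in an ending like _2 or _b are one class to them, and where a whole thing is asked for, a point or a joint stands for the part that bears it (a point fixed in the world has none). Each returns a list of dicts, best first, with "conf" (0 to 1); they miss things now and then, are a little off and sometimes report something else, mostly with a low value. They report only what shows in the picture. A call takes as long as a camera call. They do not tell look-alikes from the thing itself.
- spot_in(camera, query): "xy" ([column, row] in pixels, amid what is visible of it).
- silhouettes(camera, query): "region" (480x640 bool, what is visible of it) and "xy" ([column, row] in pixels, amid what is visible of it).
Readings, each from a call of its own:
- current_clock(): time.
- current_joint_pos(): joint angles.
- current_qvel(): joint speeds.
- current_joint_torque(): joint torques, N m.
- current_position(): TCP position.
- current_orientation(): TCP orientation.
- current_force(): force on the tool from outside, world axes, zero at the start.
- current_torque(): the same for the moment, N m.
- current_finger_gap(): finger opening in m.
- current_grip_force(): force on a finger pad.
Only numpy, scipy, OpenCV 4.12 (cv2) and the standard library are available. Lean on these libraries where they do the work, as an engineer would, in place of code of your own. Each camera call takes 0.05 s, during which the arm holds its last target. There are 200 camera calls.

### The job

Put the two small white-bodied powder jars that stand loose on the bench upright into the two empty cells of the divided plywood crate, one per cell, beside the one already there. Then lift the label holder out of its slotted block, slide its tongue down behind the lip of the label rail on the front of the crate with its paper side towards you, and push it down against the sprung bar until its shoulders seat on the rail's end blocks. Finish while still holding it pressed fully home like that, so that I can put the lock pins in (it springs up again if you let go); the big black jar, the tape roll and the funnel stay where they are.

Things in the scene. Friction and masses are not known exactly. Their poses are not given: they have to be found in the camera images.
- jar_crate: Low plywood crate, fixed, outer 82 (x) x 222 (y) x 44 mm high; three 64 mm square cells in a row along its y. Walls 9 mm thick and 44 mm high, dividers 6 mm thick and 40 mm high, floor 6 mm. Origin: centre of its underside on the bench; -x is the front (towards the robot), y left, z up. On the front's middle is an aluminium label rail, 113 mm long, standing 10 mm proud (see rail_mouth).
- cell_left (a point): Centre of the left (+y) cell's floor, 6 mm above the bench, empty at the start. Axes as the crate's.
- cell_middle (a point): Centre of the middle cell's floor, empty at the start.
- cell_right (a point): Centre of the right (-y) cell's floor; jar_c stands here at the start.
- rail_mouth (a point): Middle of the label rail's open-topped channel, 38 mm above the bench, level with the tops of its end blocks. Axes as the crate's. The channel, 8 mm wide (x) and 85 mm long (y), lies between the front board and a 2 mm lip; board and lip tops slope apart over the next 7 mm up, to 45 mm, as a lead-in. Solid end blocks 14 mm long (y) close its two ends.
- sprung_bar (a joint): How far the black spring-loaded bar in the bottom of the channel is pressed down, in m: 0 when free (bar top 19 mm above the bench), 0.008 when the label holder is fully home with its shoulders on the end blocks; end of travel 0.010. It takes about 3 N to start it and 10 N to have it 8 mm down.
- label_holder: T-shaped grey holder, 91 mm high, 80 g, upright in the block's slot. Origin: middle of the tongue's bottom edge; z up, -x its front with a white paper card. Tongue 5 thick (x), 80 wide (y), 27 mm high, round-edged, two pin slots. Above it a plate 5 x 100 mm, z 27 to 73 mm; its lower corners are the shoulders. On top a grip bead 10 mm thick, 70 mm wide, z 71 to 91 mm.
- slot_block: Beech block fixed to the bench, 36 (x) x 120 (y) x 32 mm high, with one slot right along its y through its middle, 6.5 mm wide, slot floor 10 mm above the bench; the label holder stands in it. Origin: centre of its underside.
- jar_a: Small white-bodied powder jar with a screw cap, 57 mm in diameter (cap 57.6 mm, the top 11 mm), 66 mm high, 0.14 kg, loose on the bench. Origin: centre of its underside, z up. To go into an empty cell (either).
- jar_b: The same kind of jar, to go into the other empty cell.
- jar_c: The same kind of jar, already standing in the crate's right cell.
- black_jar: Bigger jar, black, 70 mm in diameter and 90 mm high, too wide for the cells; stays where it is. Origin: centre of its underside. The two loose small jars and this one stand close together to the right of the crate, in any order.
- tape_roll: Roll of masking tape lying on the bench, 100 mm in diameter, 25 mm high; stays. Origin: centre of its underside.
- funnel: Blue plastic funnel standing mouth down on the bench, 72 mm in diameter, 85 mm high; stays. Origin: centre of its underside.
Not all that is in view belongs to the job. Of the things that look like the label_holder, the larger one is meant.

How it is judged:
By the outcome, as a careful person would: the job done as asked, in the order asked, and still so for the second after the job is handed in, while the arm keeps its last pose, push and grip.
It also fails if it takes over 70 s, if anything falls off the work surface, if the arm or the gripper's body presses on something with over 40 N, if the wrist force passes 120 N, or if a joint passes its speed limit or range.

## Working session

There is one attempt and no reset: what is moved stays moved. The work goes in short steps, each a Python script; the robot and the scene stay as the last script left them, time stands still between calls to the robot, and variables do not carry over. Pictures are saved under pics/ and viewed, at most 13 in all, crops included, and the job is handed in when it is done.

```bash
mkdir -p pics; ls; python3 - <<'E'
from bench import *
import cv2,numpy as np
for c in ("scene","top"):
    d=capture(c); cv2.imwrite(f"pics/{c}0.png",d["image"])
    print(c,d["R"].round(3).tolist(),d["t"].round(3),d["intrinsics"].round(1).tolist())
    for n in ("jar_a","black_jar","label_holder","slot_block","jar_crate","tape_roll","funnel"):
        print(n,[(np.round(s["xy"]).tolist(),round(s["conf"],2)) for s in spot_in(c,n)])
print(current_clock())
E
```

```text
pics
scene [[0.678, -0.735, -0.003], [-0.485, -0.445, -0.753], [0.552, 0.512, -0.658]] [-0.321  0.25   1.173] [[593.5, 0.0, 304.2], [0.0, 593.5, 246.1], [0.0, 0.0, 1.0]]
jar_a [([285.0, 246.0], 0.93), ([328.0, 235.0], 0.79), ([229.0, 204.0], 0.61)]
black_jar [([319.0, 266.0], 0.97)]
label_holder [([413.0, 224.0], 0.6)]
slot_block [([414.0, 240.0], 0.66)]
jar_crate [([212.0, 206.0], 0.86), ([319.0, 269.0], 0.73)]
tape_roll [([185.0, 234.0], 0.83)]
funnel [([354.0, 207.0], 0.84)]
top [[-0.029, -0.999, -0.016], [-0.987, 0.031, -0.156], [0.156, 0.012, -0.988]] [0.027 0.493 1.64 ] [[588.8, 0.0, 318.1], [0.0, 588.8, 239.6], [0.0, 0.0, 1.0]]
jar_a [([246.0, 261.0], 0.82), ([335.0, 226.0], 0.78), ([314.0, 258.0], 0.67)]
black_jar [([356.0, 266.0], 0.88)]
label_holder [([377.0, 171.0], 0.49), ([451.0, 197.0], 0.43)]
slot_block [([368.0, 182.0], 0.88)]
jar_crate [([217.0, 260.0], 0.59)]
tape_roll [([225.0, 310.0], 0.88)]
funnel [([311.0, 179.0], 0.66)]
0.8
```

```bash
python3 - <<'E'
import cv2
a=cv2.imread("pics/scene0.png")[140:320,130:530]; cv2.imwrite("pics/scene1.png",cv2.resize(a,(800,360),interpolation=cv2.INTER_CUBIC))
a=cv2.imread("pics/top0.png")[120:345,150:500]; cv2.imwrite("pics/top1.png",cv2.resize(a,None,fx=2.28,fy=2.28,interpolation=cv2.INTER_CUBIC))
E
```

```text
(no output)
```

View pics/scene1.png

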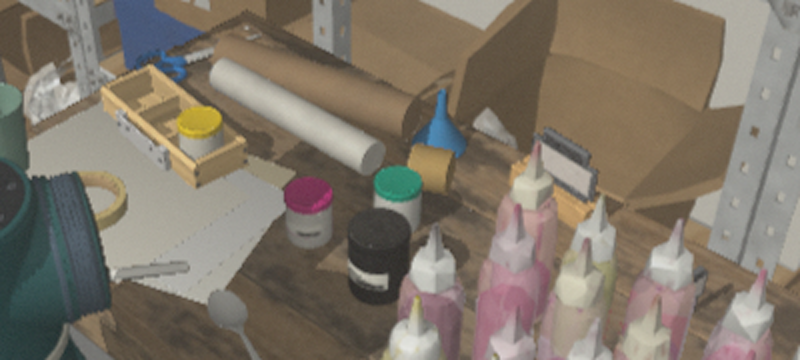

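View pics/top1.png

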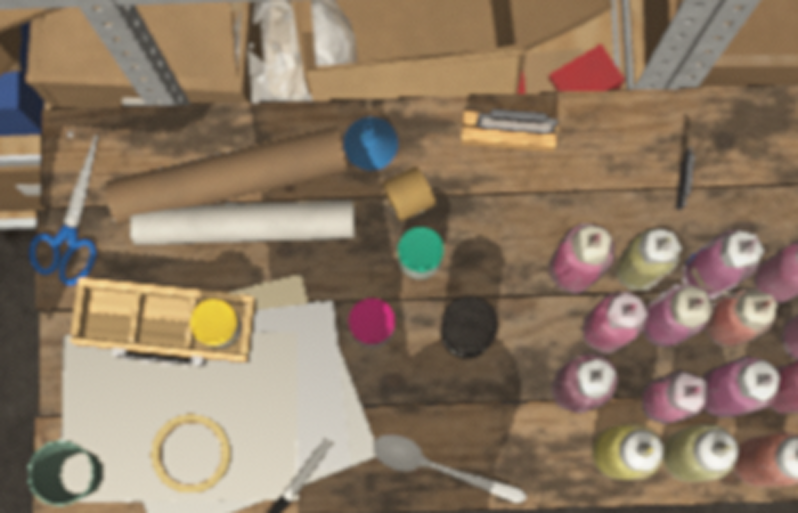

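The top crop shows the crate at about (165,320), with magenta (372,320) and green (421,250) jars and the black jar at (469,325). The slot block with the holder is at (510,125). There are two label_holder candidates in full top pixels: (377,171) stands in the slotted block with a white card, and (451,197) is a small dark thing lying on the bench. The first fits the description; I'll confirm it with the close wrist view.

```bash
cat > h.py <<'E'
from bench import *
import numpy as np, cv2
from scipy.spatial.transform import Rotation as Rot
def cloud(d,fish=False):
    K=d["intrinsics"];z=d["range_z"].astype(float);v,u=np.mgrid[:480,:640]
    a=(u-K[0,2])/K[0,0];b=(v-K[1,2])/K[1,1]
    if fish:
        th=np.hypot(a,b);s=np.where(th<1e-6,1,np.tan(np.minimum(th,1.5))/np.maximum(th,1e-9));a=a*s;b=b*s
    P=np.stack([a*z,b*z,z],-1)
    P=(P-d["t"])@d["R"]; P[z<=0]=np.nan
    return P
def q(yaw):  # tool down, tool y (closing axis) at angle yaw+90deg: yaw=0 -> tool x=+x
    return (Rot.from_euler("z",yaw)*Rot.from_euler("x",np.pi)).as_quat()
def fitcircle(xy):
    A=np.c_[2*xy,np.ones(len(xy))];s=np.linalg.lstsq(A,(xy**2).sum(1),rcond=None)[0]
    return s[:2],np.sqrt(s[2]+s[:2]@s[:2])
E
python3 - <<'E'
from h import *
for c in ("top","scene"):
    d=capture(c);P=cloud(d)
    print(c,"cam",(-d["R"].T@d["t"]).round(3))
    for n in ("jar_a","black_jar","label_holder","slot_block","jar_crate","tape_roll","funnel"):
        for s in silhouettes(c,n):
            p=P[s["region"]];p=p[~np.isnan(p).any(1)]
            if len(p)<5: continue
            top=p[p[:,2]>np.percentile(p[:,2],95)-.008]
            mr=cv2.minAreaRect((top[:,:2]*1000).astype(np.float32))
            print(n,np.round(s["xy"]),round(s["conf"],2),"med",np.median(p,0).round(3),"top z",np.percentile(p[:,2],95).round(3),"rect mm",[np.round(x,1) for x in mr])
print(current_orientation().round(3),q(0).round(3), current_finger_gap())
P=cloud(capture("top"))
z=P[...,2]; m=(P[...,0]>.75)&(np.abs(P[...,1])<.5)&(z>.1)
print("tall behind: min x by y", [(round(y,2),np.nanmin(np.where(m&(abs(P[...,1]-y)<.05),P[...,0],np.nan)).round(3)) for y in np.arange(-.4,.4,.1) if (m&(abs(P[...,1]-y)<.05)).any()])
E
```

```text
top cam [ 0.231 -0.007  1.697]
jar_a [312. 260.] 0.7 med [0.43  0.028 0.064] top z 0.071 rect mm [array([430.7,  29.5]), array([53.1, 54. ]), np.float64(88.3)]
jar_a [245. 259.] 0.59 med [0.434 0.22  0.069] top z 0.076 rect mm [array([435.8, 221.8]), array([53.7, 54.1]), np.float64(87.5)]
jar_a [334. 225.] 0.58 med [ 0.515 -0.034  0.064] top z 0.07 rect mm [array([519.1, -35.7]), array([56.1, 53.6]), np.float64(14.0)]
black_jar [355. 265.] 0.81 med [ 0.417 -0.089  0.087] top z 0.094 rect mm [array([419.1, -90.3]), array([66.1, 63.7]), np.float64(87.6)]
black_jar [370. 179.] 0.67 med [ 0.665 -0.144  0.028] top z 0.037 rect mm [array([ 665.4, -150.9]), array([115.9,  30. ]), np.float64(71.2)]
black_jar [245. 263.] 0.6 med [0.433 0.22  0.069] top z 0.076 rect mm [array([435.8, 221.8]), array([53.7, 54.1]), np.float64(87.5)]
black_jar [312. 179.] 0.55 med [0.665 0.024 0.019] top z 0.057 rect mm [array([671.4,  24.4]), array([11.7, 14.6]), np.float64(85.8)]
label_holder [376. 171.] 0.81 med [ 0.674 -0.158  0.076] top z 0.102 rect mm [array([ 675.9, -158.5]), array([67.2, 11.2]), np.float6
[... 1914 characters left out ...]
), array([228.1,  97.3]), np.float64(82.7)]
tape_roll [186. 236.] 0.91 med [0.307 0.237 0.022] top z 0.028 rect mm [array([215.7, 103.4]), array([426.9,  50. ]), np.float64(59.3)]
funnel [350. 207.] 0.91 med [0.666 0.017 0.029] top z 0.075 rect mm [array([672.8,  23.1]), array([17. , 10.7]), np.float64(17.4)]
[ 0.172  0.985 -0.    -0.   ] [1. 0. 0. 0.] 0.08772355672738094
tall behind: min x by y [(np.float64(-0.4), np.float64(0.75)), (np.float64(-0.3), np.float64(0.75)), (np.float64(-0.2), np.float64(0.75)), (np.float64(-0.1), np.float64(0.75)), (np.float64(-0.0), np.float64(0.75)), (np.float64(0.1), np.float64(0.75)), (np.float64(0.2), np.float64(0.75)), (np.float64(0.3), np.float64(0.75))]
```

```bash
python3 - <<'E'
from h import *
P=cloud(capture("top"));X,Y,Z=P[...,0],P[...,1],P[...,2]
m=(X>.6)&(X<.9)&(Y>-.28)&(Y<-.03)&(Z>.11)
print("obst near holder", m.sum(), np.nanpercentile(X[m],[0,5]) if m.any() else "", [ (x,np.nanmax(Z[(abs(X-x)<.01)&(Y>-.28)&(Y<-.03)]).round(3)) for x in (.7,.73,.76,.79,.82)])
yaw=np.deg2rad(-7.5)
for k,p in enumerate([(.47,.16,.27),(.63,-.12,.27)]):
    best=None
    for s in (90,-90):
        j=inverse_kinematics(np.array(p),q(yaw+np.deg2rad(s)))
        if j is not None and (best is None or abs(j[5])<abs(best[5])): best=j;bs=s
    print(bs,best.round(2))
    goto_joints(best)
    d=capture("wrist");cv2.imwrite(f"pics/w{k}.png",d["image"]);np.savez(f"w{k}.npz",**d)
    print("cam",(-d["R"].T@d["t"]).round(3),d["R"][2].round(3))
    C=cloud(d,True)
    for n in ("jar_a","black_jar","label_holder","slot_block","jar_crate","funnel"):
        for s in silhouettes("wrist",n):
            p=C[s["region"]];p=p[~np.isnan(p).any(1)]
            if len(p)<5: continue
            zt=np.percentile(p[:,2],95);top=p[abs(p[:,2]-zt)<.006]
            mr=cv2.minAreaRect((top[:,:2]*1000).astype(np.float32))
            print(n,np.round(s["xy"]),round(s["conf"],2),"top z",zt.round(3),"med",(np.median(top,0)[:2]*1000).round(1),"rect",[np.round(x,1) for x in mr])
print(current_clock())
E
```

```text
obst near holder 13483 [0.74769503 0.75352495] [(0.7, np.float64(0.039)), (0.73, np.float64(0.009)), (0.76, np.float64(0.803)), (0.79, np.float64(0.768)), (0.82, np.float64(0.686))]
90 [ 0.19  0.14  1.61 -0.    1.39  0.32]
cam [0.48  0.233 0.465] [-0.036 -0.262 -0.964]
jar_a [376. 335.] 0.95 top z 0.067 med [522.7 -17. ] rect [array([523.6, -15.5]), array([25.5, 56.8]), np.float64(82.1)]
jar_a [285. 156.] 0.8 top z 0.074 med [439.3 224.6] rect [array([439.3, 224.1]), array([55.4, 55.3]), np.float64(82.3)]
jar_a [307. 309.] 0.68 top z 0.067 med [435.2  33.6] rect [array([434.9,  31.8]), array([56.4, 54.3]), np.float64(83.0)]
jar_a [480. 283.] 0.47 top z 0.077 med [672.4  29.3] rect [array([673.5,  26.9]), array([10.7, 12.4]), np.float64(24.3)]
black_jar [310. 404.] 0.64 top z 0.091 med [424.1 -84.9] rect [array([424.4, -87.1]), array([65.9, 68.3]), np.float64(79.6)]
label_holder [373. 337.] 0.71 top z 0.067 med [522.5 -17.3] rect [array([523.8, -15.8]), array([26.1, 56.8]), np.float64(80.8)]
slot_block [283.  83.] 0.38 top z 0.045 med [445.4 295.3] rect [array([439.9, 293.8]), array([
[... 1071 characters left out ...]
ray([412.5, 188.2]), array([ 7.9, 34.4]), np.float64(80.7)]
slot_block [358. 211.] 0.78 top z 0.034 med [ 672.4 -133.8] rect [array([ 680.5, -151.2]), array([120. ,  36.1]), np.float64(83.5)]
slot_block [54. 13.] 0.37 top z 0.027 med [272.7 225.6] rect [array([270.2, 233.1]), array([39. , 96.2]), np.float64(65.5)]
jar_crate [135.   3.] 0.61 top z 0.045 med [408.  186.7] rect [array([412.5, 188.2]), array([ 7.9, 34.4]), np.float64(80.7)]
jar_crate [359. 207.] 0.29 top z 0.034 med [ 672.1 -132.5] rect [array([ 680.5, -151.2]), array([120. ,  36.1]), np.float64(83.5)]
funnel [343.  81.] 0.61 top z 0.062 med [672.2  22.9] rect [array([673.3,  26.5]), array([13.2, 13. ]), np.float64(83.3)]
5.4083
```

```bash
python3 - <<'E'
from h import *
for c in ("top","scene","w1"):
    d=np.load("w1.npz") if c=="w1" else capture(c)
    P=cloud(d,c=="w1");X,Y,Z=P[...,0],P[...,1],P[...,2]
    print(c,[(round(z,2),np.nanpercentile(np.where((abs(Z-z)<.025)&(abs(Y+.158)<.1)&(X>.70)&(X<1.2),X,np.nan),1).round(3)) for z in (.075,.125,.175,.225,.275,.325,.4)])
a=cv2.imread("pics/w1.png")[120:460,230:560];cv2.imwrite("pics/w1c.png",cv2.resize(a,(580,598),interpolation=cv2.INTER_CUBIC))
E
```

```text
top [(0.07, np.float64(nan)), (0.12, np.float64(nan)), (0.17, np.float64(nan)), (0.23, np.float64(nan)), (0.28, np.float64(nan)), (0.33, np.float64(0.749)), (0.4, np.float64(0.787))]
scene [(0.07, np.float64(1.07)), (0.12, np.float64(nan)), (0.17, np.float64(nan)), (0.23, np.float64(nan)), (0.28, np.float64(nan)), (0.33, np.float64(0.747)), (0.4, np.float64(0.702))]
w1 [(0.07, np.float64(nan)), (0.12, np.float64(nan)), (0.17, np.float64(nan)), (0.23, np.float64(nan)), (0.28, np.float64(nan)), (0.33, np.float64(0.752)), (0.4, np.float64(0.7))]
  return _nanquantile_unchecked(
```

View pics/w1c.png

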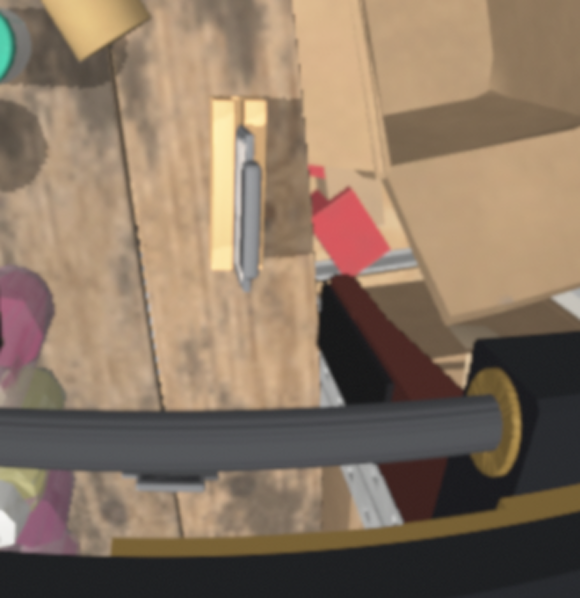

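View pics/w0.png

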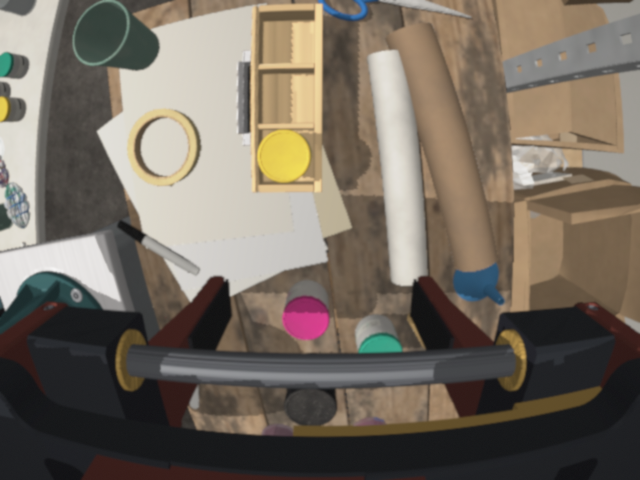

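w1c shows the larger label holder standing in the slotted block at crop (250,220), bead up with its card on the −x side. The smaller look-alike stands alone at crop (170,480), and the slot-block one (67 mm bead) is meant. w0 shows the crate at (286,95) with empty left and middle cells and the jars at (306,312) and (380,340). The box front at x≈0.75 rules out closing along x on the holder, so I will grip its bead along y. Now the first jar.

```bash
cat >> h.py <<'E'
YAW=np.deg2rad(-7.5); QX=q(YAW+np.pi/2); QY=q(YAW)
def tops(cam,n,zlo,zhi):
    d=capture(cam);C=cloud(d,cam=="wrist");out=[]
    for s in silhouettes(cam,n):
        p=C[s["region"]];p=p[~np.isnan(p).any(1)];p=p[(p[:,2]>zlo)&(p[:,2]<zhi)]
        if len(p)<20: continue
        mr=cv2.minAreaRect((p[:,:2]*1000).astype(np.float32))
        out.append((s["conf"],np.median(p,0).round(4),[np.round(x,1) for x in mr]))
    return out,d
E
python3 - <<'E'
from h import *
J=np.array([.433,.0303])
move_ptp(np.r_[J,.13],QX)
print(servo_line(np.r_[J,.043],rate=.12,contact_N=8))
move_gripper(.04); print("gap",current_finger_gap(),current_grip_force())
servo_line(np.r_[J,.15],rate=.2)
print(current_position().round(4),current_finger_gap(),current_clock())
o,d=tops("wrist","jar_a",.15,.2); print(o)
cv2.imwrite("pics/w2.png",d["image"])
E
```

```text
False
gap 0.040220604840652686 0.0
[0.4325 0.0303 0.1495] 0.03991377990191635 9.0417
[]
```

View pics/w2.png

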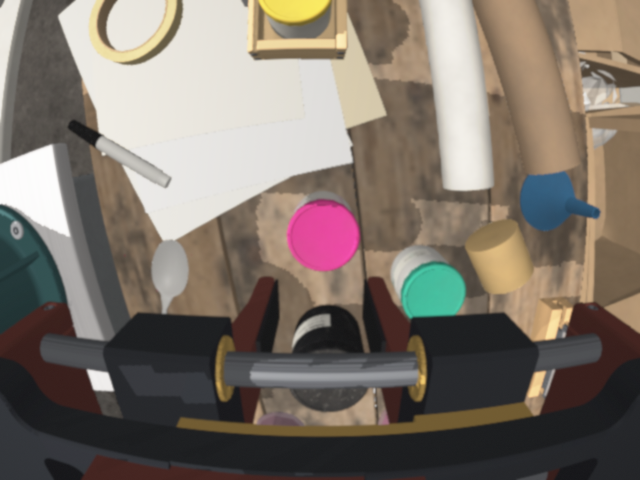

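```bash
python3 - <<'E'
from h import *
o,d=tops("wrist","jar_a",.055,.08)
for x in o: print(x)
def proj(X,d):
    c=d["R"]@X+d["t"];th=np.arctan2(np.hypot(c[0],c[1]),c[2]);r=np.hypot(c[0],c[1]);K=d["intrinsics"]
    return K[0,2]+K[0,0]*th*c[0]/r,K[1,2]+K[1,1]*th*c[1]/r
p=current_position();print(p,Rot.from_quat(current_orientation()).as_matrix().round(3).tolist(),d["intrinsics"].tolist())
print("tcp px",proj(p,d),"tips",[proj(p+s*np.array([.02,-.0026,0]),d) for s in(1,-1)],"jar px",proj(np.array([.433,.030,.066]),d),"cam",-d["R"].T@d["t"],d["R"].round(3).tolist())
o,d=tops("scene","jar_a",.055,.08)
for x in o: print(x)
a=d["image"][140:320,130:530]; cv2.imwrite("pics/scene2.png",cv2.resize(a,(800,360),interpolation=cv2.INTER_CUBIC))
E
```

```text
(0.76, array([ 0.5202, -0.0271,  0.0659]), [array([522.1, -27.4]), array([47.5, 56.9]), np.float64(83.3)])
(0.75, array([0.4369, 0.2053, 0.072 ]), [array([436.2, 205.6]), array([20.4, 53.1]), np.float64(81.6)])
(0.7, array([0.435 , 0.0322, 0.0661]), [array([435.,  31.]), array([57.2, 56.7]), np.float64(7.8)])
[0.43183056 0.03038587 0.1486864 ] [[0.131, 0.991, -0.003], [0.991, -0.131, 0.0], [-0.0, -0.003, -1.0]] [[371.64829954431775, 0.0, 320.5257747648376], [0.0, 371.64829954431775, 241.94637731374624], [0.0, 0.0, 1.0]]
tcp px (np.float64(319.7486689299528), np.float64(275.7244565834088)) tips [(np.float64(355.72913907630897), np.float64(275.6112483546277)), (np.float64(283.81307321372185), np.float64(275.62707170379764))] jar px (np.float64(321.9576500597888), np.float64(238.29211752098843)) cam [0.44260172 0.10277128 0.34347669] [[0.991, -0.131, -0.004], [-0.125, -0.956, 0.265], [-0.039, -0.262, -0.964]]
(0.6, array([0.4297, 0.0235, 0.0658]), [array([432.2,  25.7]), array([58. , 55.1]), np.float64(3.2)])
(0.59, array([ 0.5156, -0.0393,  0.0659]), [array([519.3, -37.5]), array([57.6, 57.9]), np.float64(89.6)])
(0.57, array([0.4327, 0.2138, 0.0714]), [array([437.2, 219.7]), array([63., 55.]), np.float64(44.8)])
(0.39, array([0.6694, 0.0202, 0.0661]), [array([649.5,  -5.9]), array([84.1, 12.9]), np.float64(52.5)])
```

View pics/scene2.png

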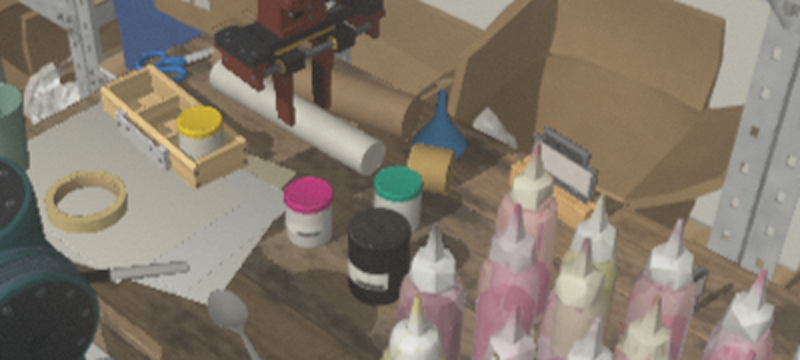

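scene2 shows the gripper above the untouched magenta jar (308,210), so the fingers closed without it. I'll repeat, printing the position at each step.

```bash
python3 - <<'E'
from h import *
J=np.array([.433,.0303])
move_gripper(.088);print(current_finger_gap())
r=servo_line(np.r_[J,.043],rate=.12); print(r,current_position().round(4),current_force().round(2),current_clock())
move_gripper(.045); print("gap",current_finger_gap(),current_grip_force(),current_position().round(4))
d=capture("scene"); a=d["image"][140:320,180:480]; cv2.imwrite("pics/scene3.png",cv2.resize(a,(800,480),interpolation=cv2.INTER_CUBIC))
print(current_finger_gap(),current_clock())
E
```

```text
0.08804571930790915
False [0.4335 0.0303 0.0434] [ 0.6  -0.07 -0.5 ] 11.2583
gap 0.04495440314917787 0.0 [0.433  0.0303 0.043 ]
0.04498300479352409 12.125
```

View pics/scene3.png

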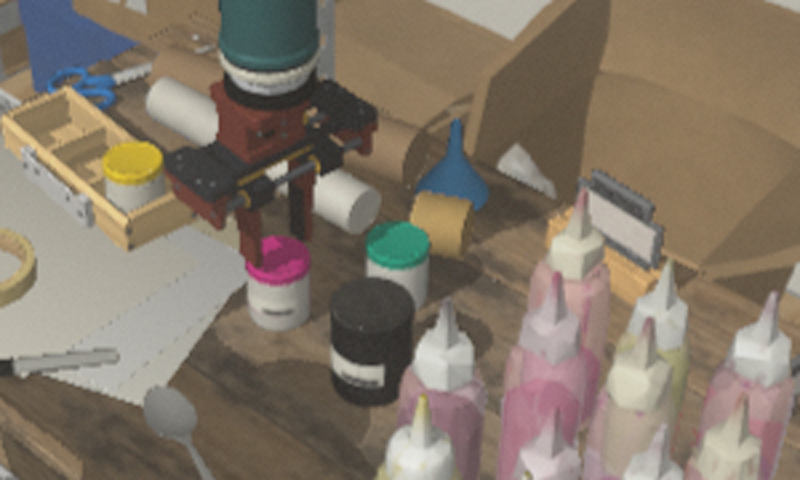

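```bash
python3 - <<'E'
from h import *
d=capture("scene");P=cloud(d)
c=d["R"]@np.array([.433,.0303,.043])+d["t"];uv=(d["intrinsics"]@c)[:2]/c[2];print("tcp px crop",(uv-[180,140])*2.667)
for (u,v) in [(255,255),(253,240),(250,215),(300,225),(300,205),(297,180),(280,262),(280,300),(170,150),(370,130),(270,100)]:
    r,cc=int(140+v/2.667),int(180+u/2.667); print((u,v),P[r,cc].round(3),d["image"][r,cc])
P=cloud(capture("wrist"),True)
img=capture("wrist")["image"];cv2.imwrite("pics/w3.png",img)
print(current_joint_pos().round(3))
E
```

```text
tcp px crop [275.46500878 276.00420788]
(255, 255) [0.4   0.022 0.094] [55 64 99]
(253, 240) [0.399 0.024 0.111] [54 62 89]
(250, 215) [0.397 0.024 0.138] [53 61 85]
(300, 225) [0.453 0.02  0.096] [47 49 52]
(300, 205) [0.452 0.019 0.12 ] [44 47 49]
(297, 180) [0.459 0.028 0.138] [50 55 74]
(280, 262) [0.427 0.022 0.069] [ 83  54 121]
(280, 300) [0.415 0.01  0.04 ] [161 171 174]
(170, 150) [0.532 0.281 0.003] [ 83 102 116]
(370, 130) [ 0.504 -0.014  0.187] [49 57 80]
(270, 100) [0.409 0.006 0.255] [44 46 50]
[-0.09   0.338  2.022 -0.     0.782  0.041]
```

View pics/w3.png

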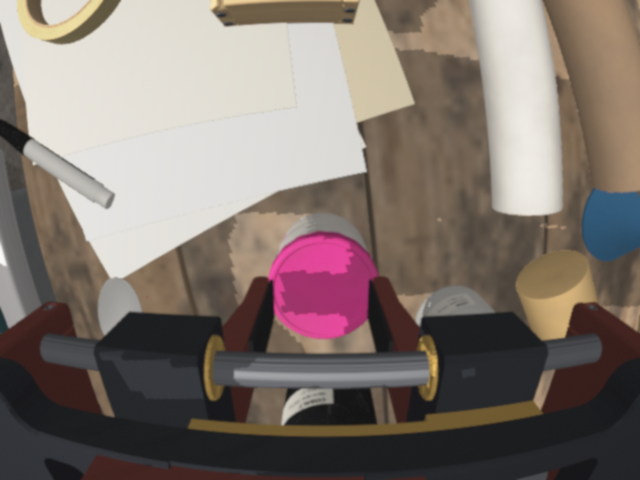

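The xy is right, but the fingertips sit above the cap while the TCP reads z=0.043, so the tip is higher than reported. I'll probe it by touching the cap gently with the fingers at 45 mm.

```bash
python3 - <<'E'
from h import *
print(current_force().round(2))
r=servo_line(np.array([.433,.0303,.010]),rate=.03,contact_N=3)
print(r,current_position().round(4),current_force().round(2),current_clock())
d=capture("scene");P=cloud(d)
m=np.linalg.norm(P[...,:2]-[.40,.022],axis=-1)<.012
b,g,rr=[d["image"][...,i].astype(int) for i in range(3)]
m&=(rr<115)&(P[...,2]>.03)
print("finger zs",np.nanpercentile(P[...,2][m],[1,5,20]) if m.any() else None)
E
```

```text
[-0.39  0.11  0.33]
True [0.4332 0.0303 0.0342] [-0.09 -0.21  6.77] 12.7833
finger zs [0.0770484  0.09745877 0.20476095]
```

```bash
python3 - <<'E'
from h import *
J=np.array([.433,.0303])
servo_line(np.r_[J,.06],rate=.2)
move_gripper(.088)
r=servo_line(np.r_[J,.015],rate=.1,contact_N=6); print(r,current_position().round(4),current_force().round(2))
d=capture("scene"); a0=d["image"]
move_gripper(.045); print("gap",current_finger_gap(),current_grip_force(),current_position().round(4),current_clock())
b=capture("scene")["image"]
cv2.imwrite("pics/s4.png",cv2.resize(np.hstack([x[190:280,230:340] for x in (a0,b)]),None,fx=3.6,fy=3.6,interpolation=cv2.INTER_CUBIC))
E
```

```text
False [0.433  0.0303 0.015 ] [-0.06 -0.67 -0.18]
gap 0.056768771339259255 30.000426471233368 [0.4336 0.0302 0.0153] 15.175
```

View pics/s4.png

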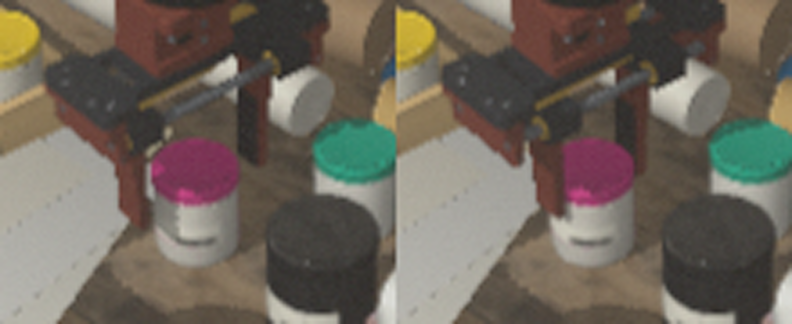

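s4 shows (left) the open fingers astride the magenta cap and (right) the jar firmly gripped at 56.8 mm with 30 N. The tips are about 32 mm short of the documented TCP. Next I'll carry the jar over the left cell and measure again.

```bash
python3 - <<'E'
from h import *
J=np.array([.433,.0303]); L=np.array([.4551,.3599])
servo_line(np.r_[J,.115],rate=.2)
move_ptp(np.r_[L,.115],QX)
print(current_position().round(4),current_finger_gap())
for cam in ("wrist","scene"):
    print(cam)
    for n,lo,hi in (("jar_a",.15,.185),("jar_a",.06,.085),("jar_crate",.038,.05)):
        for x in tops(cam,n,lo,hi)[0]: print(n,x)
print(current_clock())
E
```

```text
[0.4549 0.3586 0.1143] 0.05657944446191706
wrist
jar_a (0.66, array([0.4567, 0.3651, 0.1653]), [array([456.3, 364. ]), array([48.7, 56.2]), np.float64(82.1)])
jar_a (0.95, array([0.4394, 0.2276, 0.072 ]), [array([439.3, 226.2]), array([43.2, 56.8]), np.float64(82.7)])
jar_crate (0.91, array([0.4589, 0.375 , 0.0441]), [array([440.5, 293.4]), array([222.9,  97.3]), np.float64(82.3)])
scene
jar_a (0.74, array([0.4517, 0.3458, 0.1657]), [array([456.5, 352.5]), array([64.3, 48.9]), np.float64(52.1)])
jar_a (0.94, array([ 0.5167, -0.0363,  0.0662]), [array([518.9, -33.9]), array([60.8, 52. ]), np.float64(39.9)])
jar_a (0.64, array([0.4331, 0.2146, 0.0718]), [array([438.1, 218.8]), array([57.9, 55.1]), np.float64(39.0)])
jar_crate (0.85, array([0.4299, 0.3002, 0.0428]), [array([438.4, 288.5]), array([229.8,  97.2]), np.float64(82.1)])
17.725
```

```bash
python3 - <<'E'
from h import *
L=np.array([.4556,.3600])
servo_line(np.r_[L,.075],rate=.15)
r=servo_line(np.r_[L,.0195],rate=.05,contact_N=4)
print(r,current_position().round(4),current_force().round(2),current_clock())
E
```

```text
True [0.4554 0.3596 0.021 ] [ 0.93 -0.88  2.6 ] 19.1417
```

```bash
python3 - <<'E'
from h import *
L=np.array([.4556,.3600]);G=np.array([.520,-.0348]);M=np.array([.4465,.2905])
move_gripper(.080)
servo_line(np.r_[L,.10],rate=.2)
move_gripper(.088)
move_ptp(np.r_[G,.10],QX)
r=servo_line(np.r_[G,.019],rate=.12,contact_N=8)
print("pick",r,current_position().round(4))
move_gripper(.045); g=current_finger_gap(); print(g,current_grip_force(),current_clock())
if not r and .054<g<.06:
    servo_line(np.r_[G,.125],rate=.25)
    move_ptp(np.r_[M,.125],QX)
    print(current_finger_gap(),current_position().round(4))
    for n,lo,hi in (("jar_a",.15,.195),("jar_a",.06,.085),("jar_crate",.038,.05)):
        for x in tops("wrist",n,lo,hi)[0]: print(n,x)
    servo_line(np.r_[M,.08],rate=.15)
    r=servo_line(np.r_[M,.0235],rate=.05,contact_N=4)
    print(r,current_position().round(4),current_force().round(2),current_clock())
E
```

```text
pick False [ 0.5205 -0.0346  0.0194]
0.05658098684968455 30.000573992729187 23.5333
0.0570666910960244 [0.4467 0.2896 0.1245]
jar_a (0.95, array([0.4486, 0.2971, 0.1714]), [array([448.2, 294.5]), array([52.8, 55.7]), np.float64(80.7)])
jar_a (0.57, array([0.4564, 0.3604, 0.0721]), [array([456.4, 360.6]), array([56.5, 56.4]), np.float64(39.5)])
True [0.4463 0.2902 0.025 ] [ 1.35 -0.65  3.05] 27.1417
```

Both jars are seated: contact came exactly at floor height each time. Now I'll release and go to the label holder, closing along its y with the wrist camera on the robot side.

```bash
python3 - <<'E'
from h import *
M=np.array([.4465,.2905]);H=np.array([.6773,-.1572]);Q=q(np.deg2rad(173))
move_gripper(.080)
servo_line(np.r_[M,.12],rate=.25)
move_gripper(.088)
j=inverse_kinematics(np.r_[H,.16],Q); print(j.round(2))
move_ptp(np.r_[H,.16],Q)
d=capture("wrist");C=cloud(d,True);cv2.imwrite("pics/w5.png",d["image"])
for n,lo,hi in (("label_holder",.09,.11),("slot_block",.028,.036)):
    for s in silhouettes("wrist",n):
        p=C[s["region"]];p=p[~np.isnan(p).any(1)];p=p[(p[:,2]>lo)&(p[:,2]<hi)]
        if len(p)>20: print(n,np.round(s["xy"]),np.median(p,0).round(4),[np.round(x,1) for x in cv2.minAreaRect((p[:,:2]*1000).astype(np.float32))])
print(current_position().round(4),current_clock())
E
```

```text
[-0.33  0.52  1.32  0.    1.3  -1.78]
slot_block [327. 216.] [ 0.6697 -0.1473  0.0325] [array([ 676.9, -151.3]), array([121.3,  35.1]), np.float64(80.0)]
[ 0.6773 -0.1563  0.16  ] 30.7917
```

```bash
cat >> h.py <<'E'
def box(C,c,r,lo,hi):
    p=C.reshape(-1,3);p=p[~np.isnan(p).any(1)]
    p=p[(abs(p[:,0]-c[0])<r[0])&(abs(p[:,1]-c[1])<r[1])&(p[:,2]>lo)&(p[:,2]<hi)]
    return p
def rect(p): return [np.round(x,1) for x in cv2.minAreaRect((p[:,:2]*1000).astype(np.float32))]
E
python3 - <<'E'
from h import *
d=capture("wrist");C=cloud(d,True)
p=box(C,(.677,-.157),(.03,.06),.092,.11); print(len(p))
if len(p)>10: print(np.median(p,0).round(4),rect(p))
p=box(C,(.677,-.157),(.03,.06),.04,.08); print(len(p), np.median(p,0).round(4) if len(p) else "")
E
```

```text
1572
[ 0.6781 -0.1575  0.1009] [array([ 679.1, -157.7]), array([69.4, 10.8]), np.float64(82.6)]
1367 [ 0.6765 -0.1575  0.0608]
```

View pics/w5.png

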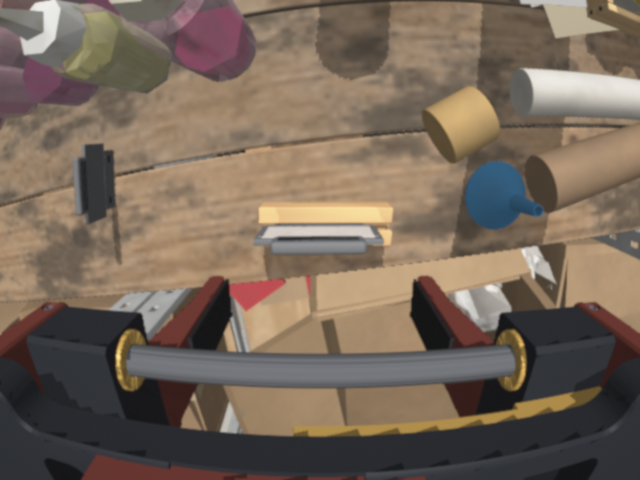

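w5 shows the holder at (320,245) in the block with its white card on the robot side; the small look-alike is at (95,185). Now I'll grip the big one.

```bash
python3 - <<'E'
from h import *
H=np.array([.678,-.1575]);Q=q(np.deg2rad(172.6))
servo_line(np.r_[H,.10],Q,rate=.2)
r=servo_line(np.r_[H,.053],rate=.06,contact_N=4); print(r,current_position().round(4),current_force().round(2))
move_gripper(.055); print(current_finger_gap(),current_grip_force())
servo_line(np.r_[H,.165],rate=.15)
print(current_finger_gap(),current_position().round(4),current_force().round(2))
d=capture("wrist");C=cloud(d,True);t=current_position()
p=box(C,t,(.03,.034),t[2]+.040,t[2]+.06); print("bead",len(p),np.median(p,0).round(4) if len(p) else "",rect(p) if len(p)>9 else "")
pl=box(C,t,(.03,.034),t[2]-.03,t[2]+.025); print("plate front: x by z",[(round(z-t[2],3),np.median((pl@[np.cos(YAW),np.sin(YAW),0])[abs(pl[:,2]-z)<.004]).round(4)) for z in t[2]+np.arange(-.015,.025,.01) if (abs(pl[:,2]-z)<.004).any()], "tcp",(t@[np.cos(YAW),np.sin(YAW),0]).round(4))
print(current_clock())
E
```

```text
False [ 0.6783 -0.1576  0.0532] [ 0.21 -0.01  1.01]
0.06980306404640346 29.99616265296936
0.06991812013630877 [ 0.6771 -0.1572  0.1639] [-0.11  0.47 -0.35]
bead 4220 [ 0.6793 -0.1593  0.2114] [array([ 681. , -158.3]), array([73.8, 19.9]), np.float64(74.3)]
plate front: x by z [(np.float64(-0.015), np.float64(0.6914)), (np.float64(-0.005), np.float64(0.6916)), (np.float64(0.005), np.float64(0.6919)), (np.float64(0.015), np.float64(0.6923))] tcp 0.6917
33.6
```

```bash
python3 - <<'E'
from h import *
ax=np.array([np.cos(YAW),np.sin(YAW)]);R0=np.array([.4019,.2967]);Q=q(YAW+np.pi)
T=R0-.002*ax
j=inverse_kinematics(np.r_[T,.18],Q);print(j.round(2))
move_ptp(np.r_[T,.18],Q)
servo_line(np.r_[T,.112],rate=.2); sleep(.2)
t=current_position();print(t.round(4),current_finger_gap(),current_clock())
for cam in ("wrist","scene","top"):
    d=capture(cam);np.savez(f"r_{cam}.npz",**d);C=cloud(d,cam=="wrist");cv2.imwrite(f"pics/r_{cam}.png",d["image"])
    P=C.reshape(-1,3);P=P[~np.isnan(P).any(1)]
    l=np.c_[(P[:,:2]-R0)@np.c_[ax,[-ax[1],ax[0]]],P[:,2]]*1000
    s=l[(abs(l[:,0])<25)&(abs(l[:,1])<70)]
    hold=s[(s[:,2]>80)&(s[:,2]<130)&(abs(s[:,1])<30)]
    print(cam,"card x",np.percentile(hold[:,0],[10,50,90]).round(1) if len(hold) else None)
    for lo,hi in ((43,48),(36,40),(20,35)):
        b=s[(s[:,2]>lo)&(s[:,2]<hi)]
        if len(b)>5: print("  z",lo,hi,len(b),"x hist",np.histogram(b[:,0],np.arange(-20,22,2))[0],"y",np.percentile(b[b[:,0]<2][:,1],[0,2,98,100]).round(1) if (b[:,0]<2).any() else "")
a=cv2.imread("pics/r_wrist.png");cv2.imwrite("pics/r_wc.png",cv2.resize(a[100:400,140:500],None,fx=2,fy=2,interpolation=cv2.INTER_CUBIC))
E
```

```text
[ 0.5   0.22  1.74  0.    1.18 -0.94]
[0.4012 0.2975 0.1134] 0.06948191419254213 36.2167
wrist card x [-1.7 -1.  -0.3]
  z 43 48 900 x hist [  0   0   0   0  34 329 183  22   0   0   0   0   0  21 135 106  25   0
  16  29] y [-40.8 -38.9  41.9  44. ]
  z 36 40 1096 x hist [  0   0   0   0   0   0   0  85 141  87  89  90 394 160   0   0   0   0
  20  30] y [-54.7 -54.   57.4  58.4]
  z 20 35 1393 x hist [  0   0   0   0   0   0  17 277   1   3  30  76 803   1   0   0   0   0
  23  94] y [-54.5 -53.2  57.1  58.3]
scene card x [-3.4 -1.9 -0.2]
  z 43 48 74 x hist [ 0  0  0  0  2 12  1  0  0  0  0  1 10 19 13  4  2  3  1  1] y [-42.8 -41.   37.4  39.6]
  z 36 40 98 x hist [ 0  0  0  0  0  2  6  6  4  4  2 15 20 14  3  2  1  0  3  7] y [-58.6 -57.9  56.   56.7]
  z 20 35 189 x hist [ 0  0  0  0  0  3 33 48 12  3  6 20 34  4  0  0  0  0  2  4] y [-62.1 -59.8  53.5  56.8]
top card x None
  z 36 40 9 x hist [0 0 0 0 0 0 0 0 1 1 1 2 1 1 0 2 0 0 0 0] y [-57.9 -57.8 -54.7 -54.6]
  z 20 35 9 x hist [0 0 0 0 0 1 1 1 1 0 0 2 0 0 0 1 0 1 1 0] y [-57.1 -57.1 -54.4 -54.4]
```

View pics/r_wc.png

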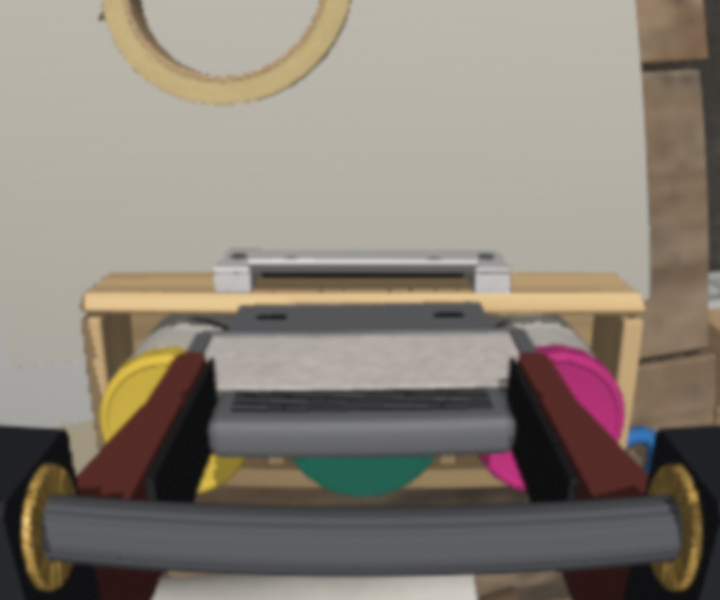

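r_wc shows the holder held level above the rail with its card towards the robot. The channel (250–480, 275) lies between the end blocks at (233,275) and (492,275), well centred. I'll compute the relative offset in the same frames.

```bash
python3 - <<'E'
from h import *
ax=np.array([np.cos(YAW),np.sin(YAW)]);R0=np.array([.4019,.2967])
t=np.array([.4012,.2975]);print("tcp local",((t-R0)@np.c_[ax,[-ax[1],ax[0]]]*1000).round(1))
for cam in ("wrist","scene"):
    d=np.load(f"r_{cam}.npz");C=cloud(d,cam=="wrist");P=C.reshape(-1,3);P=P[~np.isnan(P).any(1)]
    l=np.c_[(P[:,:2]-R0)@np.c_[ax,[-ax[1],ax[0]]],P[:,2]]*1000
    s=l[(abs(l[:,0])<14)&(abs(l[:,1])<75)]
    f=s[(s[:,2]>15)&(s[:,2]<34)&(abs(s[:,1])<50)]
    lip=f[f[:,0]<-2]; bd=s[(s[:,2]>15)&(s[:,2]<34)&(s[:,0]>2)&(abs(s[:,1])>60)]
    print(cam,"lip outer",np.median(lip[:,0]).round(2),"slope/y",np.polyfit(lip[:,1],lip[:,0],1).round(4),"board",len(bd),np.median(bd[:,0]).round(2) if len(bd) else "")
    eb=s[(s[:,2]>36.5)&(s[:,2]<39.5)&(s[:,0]>-4)&(s[:,0]<2)]; print("  endblock y",np.percentile(eb[:,1],[1,99]).round(1), "inner",eb[eb[:,1]<0][:,1].max().round(1) if (eb[:,1]<0).any() else "",eb[eb[:,1]>0][:,1].min().round(1))
    h=s[(s[:,2]>73)&(s[:,2]<142)]
    for lo,hi in ((72,88),(92,102),(102,112),(112,122),(122,132),(132,138)):
        b=h[(h[:,2]>lo)&(h[:,2]<hi)]
        m=b[abs(b[:,1])<30]
        if len(m)>8: print("  z",lo,"x",np.median(m[:,0]).round(2),"y ext",np.percentile(b[:,1],[.5,99.5]).round(1),"slope",np.polyfit(m[:,1],m[:,0],1)[0].round(4))
E
```

```text
tcp local [-0.8  0.7]
wrist lip outer -5.19 slope/y [ 3.8000e-03 -5.2186e+00] board 228 4.88
  endblock y [-54.4  57.7] inner -28.1 7.2
  z 72 x -1.34 y ext [-38.7  40.5] slope -0.0104
  z 92 x -1.23 y ext [-47.5  49.5] slope -0.0085
  z 102 x -1.23 y ext [-47.6  49.6] slope -0.0104
  z 112 x -0.78 y ext [-44.9  49.1] slope -0.0115
  z 122 x -0.4 y ext [-37.8  40.8] slope -0.0105
  z 132 x -0.12 y ext [-35.  38.] slope -0.0106
scene lip outer -5.37 slope/y [ 2.3000e-03 -5.4334e+00] board 24 3.72
  endblock y [-56.1  56.5] inner -37.2 42.3
  z 72 x -2.25 y ext [-46.7  36.5] slope -0.0305
  z 92 x -1.95 y ext [-45.6  36.6] slope -0.01
  z 102 x -2.02 y ext [-55.   47.2] slope 0.001
  z 112 x -1.55 y ext [-54.4  45. ] slope -0.0076
  z 122 x -1.06 y ext [-53.5  44.1] slope -0.0075
  z 132 x -0.55 y ext [-54.6  43.5] slope -0.017
```

```bash
python3 - <<'E'
from h import *
ax=np.array([np.cos(YAW),np.sin(YAW)]);ay=np.array([-ax[1],ax[0]]);R0=np.array([.4019,.2967])
T=R0-.0011*ax+.0014*ay;Q=q(YAW+np.pi-np.deg2rad(.7))
servo_line(np.r_[T,.098],Q,rate=.1)
r=servo_line(np.r_[T,.067],rate=.04,contact_N=3)
print(r,current_position().round(4),current_force().round(2),current_torque().round(2),current_clock())
if not r:
    f0=current_force()[2]
    r=servo_line(np.r_[T,.0515],rate=.02,contact_N=18)
    print(r,current_position().round(4),current_force().round(2),current_finger_gap(),current_clock())
E
```

```text
False [0.4012 0.2983 0.0671] [-0.08  0.12 -0.37] [ 0.07 -0.02  0.  ] 37.5833
True [0.402  0.2982 0.0544] [-0.93 -1.8   9.46] 0.06978298259123283 38.2417
```

```bash
python3 - <<'E'
from h import *
ax=np.array([np.cos(YAW),np.sin(YAW)]);ay=np.array([-ax[1],ax[0]]);R0=np.array([.4019,.2967])
T=R0-.0011*ax+.0014*ay
print(current_position().round(4),current_force().round(2))
for z in (.0535,.0527):
    r=servo_line(np.r_[T,z],rate=.01,contact_N=14); sleep(.3)
    print(z,r,current_position().round(4),current_force().round(2))
    if r or current_force()[2]>18: break
d=capture("wrist");C=cloud(d,True);P=C.reshape(-1,3);P=P[~np.isnan(P).any(1)]
l=np.c_[(P[:,:2]-R0)@np.c_[ax,ay],P[:,2]]*1000
b=l[(abs(l[:,0])<9)&(abs(l[:,1])<30)&(l[:,2]>90)&(l[:,2]<115)];print("bead top z",np.percentile(b[:,2],[50,90]).round(1))
f=l[(l[:,0]<3)&(l[:,0]>-9)&(l[:,1]>-60)&(l[:,1]<62)&(l[:,2]>34)&(l[:,2]<75)]
pl=f[abs(f[:,0]+1)<3]
print("card x,y",np.median(pl[(pl[:,2]>50)&(pl[:,2]<75)][:,0]).round(2),np.percentile(pl[(pl[:,2]>50)][:,1],[1,99]).round(1))
print(current_clock(),current_finger_gap())
s=capture("scene")["image"][150:260,140:290]
w=d["image"][140:400,150:490]
cv2.imwrite("pics/fin.png",np.hstack([cv2.resize(w,(400,306),interpolation=cv2.INTER_CUBIC),cv2.resize(s,(400,306),interpolation=cv2.INTER_CUBIC)]))
E
```

```text
[0.402  0.2982 0.0544] [-0.93 -1.8   9.46]
0.0535 False [0.4019 0.2983 0.0543] [-0.52 -2.12 10.6 ]
0.0527 False [0.4021 0.2982 0.0541] [-1.81 -4.86 17.91]
bead top z [101.6 102.9]
card x,y -0.15 [-42.9  47.8]
39.3917 0.06950760959973334
```

View pics/fin.png

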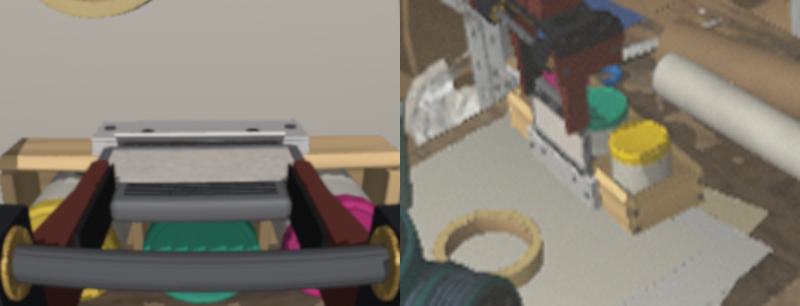

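fin.png shows the holder in the rail behind the lip, card forward, with all three jars in their cells. The force steps up sharply over 0.2 mm at TCP 0.0542, and the bead top is at about 102 mm, so the shoulders are seated. I'll add a little margin, check that it sits level and hand in.

```bash
python3 - <<'E'
from h import *
ax=np.array([np.cos(YAW),np.sin(YAW)]);ay=np.array([-ax[1],ax[0]]);R0=np.array([.4019,.2967])
T=R0-.0011*ax+.0014*ay
servo_line(np.r_[T,.0522],rate=.01,contact_N=15); sleep(.4)
f=current_force();print(current_position().round(4),f.round(2),current_torque().round(2))
d=capture("wrist");C=cloud(d,True);P=C.reshape(-1,3);P=P[~np.isnan(P).any(1)]
l=np.c_[(P[:,:2]-R0)@np.c_[ax,ay],P[:,2]]*1000
b=l[(abs(l[:,0])<12)&(abs(l[:,1])<30)&(l[:,2]>99)&(l[:,2]<106)]
s=np.polyfit(b[:,1],b[:,2],1);print("bead top",s.round(4),current_clock())
if f[2]>14 and f[2]<35 and abs(s[0])<.02: print(close_job())
E
```

```text
[0.4022 0.2981 0.054 ] [-1.76 -4.73 21.21] [-0.63  0.39 -0.07]
bead top [-2.600000e-03  1.018791e+02] 40.1417
the job is handed in; nothing more can be done
None
```

The job is handed in at about 40 s. Both loose jars stand in the crate's left and middle cells, and the label holder is in the rail, paper side towards you, held pressed home at about 21 N with its shoulders reading as seated and level.

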